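# Snap a sample tube into the shaker's spring clips

### The arm

A 7-joint arm with a two-finger parallel gripper is mounted at the origin on the work surface; the furniture and walls round the work are solid. World frame = base frame: x ahead of the robot, y to its left, z up, the work surface at z = 0. Lengths are in m, angles in rad, forces in N, time in s.
With the tool pointing down it reaches from about 0.4 to 0.9 m from the base axis. Payload 5.6 kg.
Tool frame: the origin (TCP) lies on the centre line of the jaws, within the pads' length; the fingertips stand robot.nose_length ahead of it and the grasp point (between the pads) lies 3 mm ahead of it (robot.nose_length is the distance from the TCP to the fingertips, in m); z points along the fingers, y is the line along which they close (so a half turn about z gives the same grasp; the last joint's range is limited). The gripper opens to 92 mm and grips with 3 to 60 N. Pads are 20 mm wide; open, the fingers measure 128 mm over their backs; the gripper's body (75 mm by 189 mm) begins 69 mm behind the grasp point.
Start: joints at [1.275, 0.468, -0.012, 1.603, 0.006, 1.071, -0.056], TCP at [0.163, -0.629, 0.237] pointing down, gripper open.
Joint ranges: [-2.53, 2.53], [-0.31, 2.02], [-1.57, 1.55], [0.28, 2.44], [-1.29, 4.43], [0.15, 1.84], [-2.92, 2.92]. Speed limits (rad/s): [2.57, 2.57, 3.14, 3.14, 3.14, 3.14, 3.14].

### API

Orientations are given as a rotation vector (axis times angle).
In Python, from workcell import robot gives the robot as it stands.
- The arm moves only by the tool send_rows, never from a script. Its argument "targets" is a list of rows, each a list of 7 numbers: the shift along the world's x, y, z in m, then the turn, a rotation vector about the world's x, y, z in rad, then the finger opening in m, from 0 to 0.0919. A call has 1 to 5 rows; each row shifts and turns the commanded pose from where the row before left it; what a row does not reach is not made up. A row lasts 1/12 s, in which the tool goes at most 41.7 mm and 7.16 degrees, less where a joint would pass 70% of its speed; a pose out of reach is approached as far as the arm can. A call is refused whole if a number of a shift passes 0.0417 or a number of a turn 0.125, either way. A call with a gripper value outside its range is refused whole. The fingers move at their own pace and stop on an object; "squeeze" is the grip in N (left out, the last holds). Time passes only in rows, so rows that do not move let the fingers close. It gives the time, the measured TCP pose, the force, the opening and the grip force at its end, in the units of the state.
- robot.observe(): the state, without advancing time (a new reading comes with each control period).
- robot.read_camera(name): name is "scene" or "top" or "wrist"; returns a dict with "img" (420x560x3 uint8, red, green, blue), "intrinsics" (3x3 intrinsics, pixels), "k1" (the pictures are not rectified: a ray, as slopes to the right and down, at radius r is drawn at 1 + k1 r^2 times it, then the intrinsics apply), "R" (3x3) and "t" (3): a world point X has camera coordinates R X + t. Camera axes: x right, y down, z forward; pixel columns grow to the right and rows downward; lengths in m; the calibration is good to about 2 mm. A picture is of the moment at which its call begins. There is no depth.
- robot.finish_job(): hands the job in; it is judged then, once.
The state is a dict: "time": time; "qpos": joint angles; "joint_vel": joint speeds; "effort": joint torques, N m; "eef_pos": TCP position; "tool_rot": TCP orientation; "wrist_force": force on the tool from outside, world axes, zero at the start; "torque": the same for the moment, N m; "finger_gap": finger opening in m; "grasp_force": force on a finger pad.
Only numpy, scipy, OpenCV 4.12 (cv2) and the standard library are available. Lean on these libraries where they do the work, as an engineer would, in place of code of your own. Each camera call takes 0.05 s, during which the arm holds its last target. There are 200 camera calls.

### The job

Take the thicker of the two capped tubes lying on the bench and, with its cap on the same side as the cap of the tube already loaded, snap it sideways into the free pair of spring clips on the shaker, clear of the steel keeper, until it is fully home in both clips. Only then slide it endways under the keeper's tongue until its round end stops against the keeper's upright, and let go. Press and push by feel so as not to overstrain the shaker's rubber-mounted plate, and leave the slimmer tube, the beaker and the dropper bottle where they stand.

Things in the scene. Friction and masses are not known exactly. Their poses are not given: they have to be found in the camera images.
- tube_center (a point): middle of the thick tube: straight milky body 29 mm in diameter, 140 mm long overall, round end at -70 mm, black hexagonal cap (34 mm over flats, 22 mm long) from +48 to +70 mm along its x axis, which is the tube's axis. It lies on a flat of its cap, this point 16 mm up; 60 to 130 g. Paper band at the middle, no other feature.
- tube_cap (a point): centre of the flat outer end of the thick tube's cap, 70 mm from tube_center; the direction from tube_center to here is the tube's axis
- clip_seat (a point): where tube_center comes to lie when the tube is home; moves with the sprung plate, 34 mm above its top. x: along the seated tube, towards the cap end; y: to the control panel; z: up. The stop that the round end meets stands at x = -70 mm; its steel tongue, underside at z = +16.5 mm, reaches back to x = -60.5 mm, so lower the tube with its middle at x = +12 to +15 mm, then slide it to x = 0
- mixer: white shaker, 170 x 215 mm, plate top 78 mm up, origin under its middle, axes as clip_seat; free clips at y = +44 mm (panel side), a like tube in those at y = -44 mm. Each clip fills |x| 26 to 43 mm: sprung steel leaves with flared lips (mouth 30 mm wide; the tube meets them 21 mm above its seat) and rubber cheeks that grip. Between the clips |x| < 26 mm is free for fingers
- sink (a joint): how far the clip plate stands above its rest height, m: 0 at rest, negative when pressed down. Its rubber mounts give 1 mm for each 3 N and are overstrained beyond 8 mm. Pressing the tube fully home takes 7 to 14 N, so the plate sinks 2 to 5 mm with it before the tube is home, and comes back when eased
- sway (a joint): how far the clip plate is pushed endways along clip_seat's x axis, m: 0 at rest; also 1 mm for each 3 N, overstrained beyond 8 mm. Sliding the clipped tube takes 7 to 14 N, so the plate is dragged 2 to 5 mm along with it; at the stop the tube moves no further in the clips and the force climbs above that
- slim_center (a point): middle of the slimmer tube of the same make (20 mm in diameter, 110 mm long, cap 25 mm over flats), not wanted here; leave it. 13 mm up, x axis towards its cap
- beaker: clear beaker, 69 mm wide and 82 mm high, origin under its middle; a bystander
- dropper: small dropper bottle with a green tip, 22 mm wide and 60 mm high, origin under its middle; a bystander

How it is judged:
On the way:
1. the tube is fully home in both clips (within 1.5 mm of seat height) while still 10 mm or more short of the stop, clear of the keeper's tongue (z of tube_center in the frame of clip_seat between -0.0015 and 0.0015 m and y of tube_center in the frame of clip_seat between -0.002 and 0.002 m and x of tube_center in the frame of clip_seat between 0.01 and 0.025 m and angle between the x axis of tube_center and the x axis of clip_seat, either way round below 0.03 rad and x of tube_cap in the frame of clip_seat above 0.06 m), for 0.2 s.
At the end, for the whole second after the job is handed in: The thick tube lies at rest in the free clips, cap on the cap side, its middle within 1.5 mm of the seat in height and sideways and no more than 1.5 mm short of the stop, its axis within 0.03 rad of the seat's (x of tube_center in the frame of clip_seat between -0.003 and 0.0015 m and y of tube_center in the frame of clip_seat between -0.0015 and 0.0015 m and z of tube_center in the frame of clip_seat between -0.0015 and 0.0015 m and angle between the x axis of tube_center and the x axis of clip_seat, either way round below 0.03 rad and x of tube_cap in the frame of clip_seat above 0.06 m and linear speed of tube below 0.01 m/s); the robot touches nothing.
It fails at once if the clip plate is pressed down by over 8 mm (24 N) (value of joint sink below -0.008 m).
It fails at once if the clip plate is pushed endways by over 8 mm (24 N) (value of joint sway below -0.008 m or value of joint sway above 0.008 m).
It fails at once if the slimmer tube is moved by over 20 mm (distance of slim_center from where it was at the start of the episode above 0.02 m).
It fails at once if the beaker or the dropper bottle is moved by over 20 mm (distance of any of beaker, dropper from where it was at the start of the episode above 0.02 m).
It also fails if it takes over 69 s, if anything falls off the work surface, if the arm or the gripper's body presses on something with over 40 N, if the wrist force passes 120 N, or if a joint passes its speed limit or range.

## Working session

There is one attempt and no reset: what is moved stays moved. The work goes in short steps, Python scripts to look and compute and a tool call to move; the robot and the scene stay as the last step left them, time stands still between calls to the robot, and variables do not carry over. Pictures are saved under pics/ and viewed, at most 10 in all, crops included, and the job is handed in when it is done.

Besides the shell and the picture viewer there is one more tool, called after ">>>" as name(argument=value, ...) on one line, values as JSON. send_rows: Moves the arm, as the interface text tells. Its arguments: {"type":"object","properties":{"targets":{"type":"array"},"squeeze":{"type":"number"}},"required":["targets"]}

```bash
mkdir -p pics; ls
cat > h.py <<'E'
import numpy as np, cv2
from workcell import robot
def cam(n):
    c=robot.read_camera(n); return c
def save(c,f): cv2.imwrite('pics/'+f,c['img'][:,:,::-1])
def ray(c,u,v):
    K=np.array(c['intrinsics']);k=c['k1']
    d=np.array([(u-K[0,2])/K[0,0],(v-K[1,2])/K[1,1]]);s=d.copy()
    for _ in range(30): s=d/(1+k*(s@s))
    R=np.array(c['R']);t=np.array(c['t'])
    return -R.T@t, R.T@np.array([s[0],s[1],1])
def plane(c,u,v,z):
    o,d=ray(c,u,v); return o+d*(z-o[2])/d[2]
def proj(c,X):
    K=np.array(c['intrinsics']);p=np.array(c['R'])@np.array(X)+np.array(c['t']);s=p[:2]/p[2];s=s*(1+c['k1']*(s@s))
    return K[:2,:2]@s+K[:2,2]
E
python3 - <<'E'
from h import *
print({k:np.round(v,4) for k,v in robot.observe().items()},robot.nose_length)
for n in('top','scene'):
    c=cam(n);save(c,n+'0.png');print(n,-np.array(c['R']).T@c['t'],c['k1'],c['intrinsics'])
E
```

```text
pics
{'time': np.float64(0.0), 'qpos': array([ 1.275 ,  0.4684, -0.0116,  1.6036,  0.006 ,  1.0714, -0.0563]), 'joint_vel': array([-0.0002, -0.0008,  0.0011, -0.002 , -0.0001,  0.0003,  0.0001]), 'effort': array([-2.00000e-04, -5.20572e+01, -1.25000e-02, -2.43750e+01,
       -5.66000e-02,  1.73000e-02,  1.00000e-04]), 'eef_pos': array([ 0.1624, -0.6288,  0.2356]), 'tool_rot': array([-3.1148e+00, -3.9580e-01,  5.0000e-04]), 'wrist_force': array([-0.2557,  0.113 , -0.0997]), 'torque': array([0.0019, 0.0284, 0.0047]), 'grasp_force': np.float64(0.0), 'finger_gap': np.float64(0.0921)} 0.022
top [ 0.30371847 -0.11982237  1.16642815] -0.20201833544756356 [[534.92371587   0.         275.85566027]
 [  0.         534.92371587 213.88335449]
 [  0.           0.           1.        ]]
scene [ 0.43814463 -0.87127815  0.68811951] -0.04828105150239583 [[491.47189222   0.         281.81893967]
 [  0.         491.47189222 212.89439727]
 [  0.           0.           1.        ]]
```

View pics/top0.png

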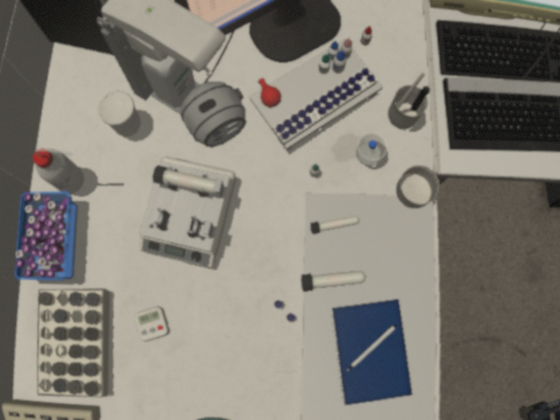

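View pics/scene0.png

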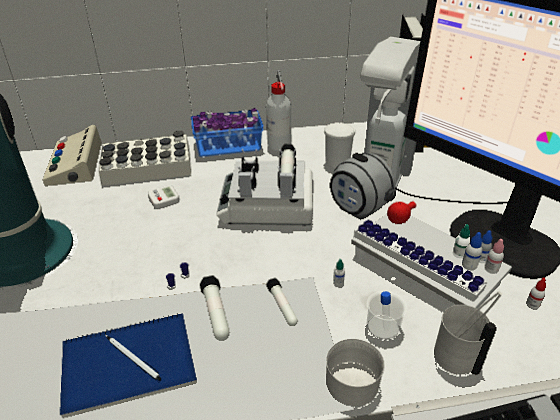

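The top view shows the thick tube, with its cap at about (308,282) and its round end at (365,278). The slim tube lies at (312–358, 224). The shaker is around (188,212), with its loaded tube's cap on the left at (158,175), its free clips at (163,218) and (200,226), and the panel on the lower side. Next I'll measure these.

Run:
```python
from h import *
c=cam('top');im=c['img'];save(c,'t1.png')
cr=im[150:275,130:250,::-1];cv2.imwrite('pics/crop.png',cv2.resize(cr,None,fx=4.8,fy=4.8,interpolation=cv2.INTER_CUBIC))
for n,uv in dict(cap=(303,282.5),end=(366,278),lcap=(154,173),lend=(221,187),c1=(163,218),c2=(203,227)).items():
    z=.016 if n in('cap','end') else .112
    print(n,plane(c,*uv,z))
g=im[260:300,295:375].astype(int)
for nm,m in (('white',(g.min(2)>205)),('dark',(g.max(2)<70))):
    m=m.astype(np.uint8);k,l,s,ce=cv2.connectedComponentsWithStats(m)
    i=1+np.argmax(s[1:,4]);print(nm,s[i],ce[i]+[295,260],cv2.minAreaRect(np.argwhere(l==i)[:,::-1].astype(np.float32)))
print(np.array(c['R']),robot.observe()['time'])
```

```text
cap [ 0.40059547 -0.17964939  0.016     ]
end [ 0.41352328 -0.31609042  0.016     ]
lcap [0.60824099 0.13768559 0.112     ]
lend [ 0.58189716 -0.00365061  0.112     ]
c1 [0.51378626 0.11143692 0.112     ]
c2 [0.49778319 0.02850124 0.112     ]Traceback (most recent call last):
  File "<stdin>", line 10, in <module>
    return _wrapfunc(a, 'argmax', axis=axis, out=out, **kwds)
    return bound(*args, **kwds)
ValueError: attempt to get argmax of an empty sequence
```

View pics/crop.png

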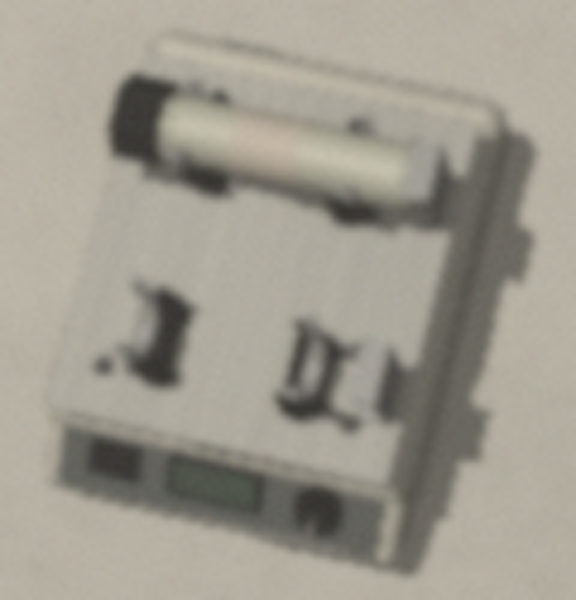

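The enlarged view shows the free clips with the keeper beyond the right one, at about (370,375) in the crop. The seat's x axis points left at about 79° in the world frame, and the thick tube's axis is at about 95°. I'll move above the tube and turn the tool.

>>> send_rows(targets=[[0.0163,0.025,0,0,0,0.094,0.09],[0.0163,0.025,0,0,0,0.094,0.09],[0.0163,0.025,0,0,0,0.094,0.09],[0.0163,0.025,0,0,0,0.094,0.09],[0.0163,0.025,0,0,0,0.094,0.09]])

```text
time: 0.57
eef_pos: [0.2445, -0.5029, 0.2363]
tool_rot: [-2.936, -1.117, 0.0]
wrist_force: [0.2, 0.5, 0.3]
finger_gap: 0.0897
grasp_force: 0.0
```

>>> send_rows(targets=[[0.0163,0.025,0,0,0,0.094,0.09],[0.0163,0.025,0,0,0,0.094,0.09],[0.0163,0.025,0,0,0,0.094,0.09],[0.0163,0.025,0,0,0,0.094,0.09],[0.0163,0.025,0,0,0,0.094,0.09]])

```text
time: 0.98
eef_pos: [0.326, -0.378, 0.2365]
tool_rot: [-2.595, -1.77, 0.0]
wrist_force: [0.2, 0.2, -0.7]
finger_gap: 0.0901
grasp_force: 0.0
```

>>> send_rows(targets=[[0.0163,0.025,0,0,0,0.094,0.09],[0.0163,0.025,0,0,0,0.094,0.09],[0.0163,0.025,0,0,0,0.094,0.09],[0.0163,0.025,0,0,0,0.094,0.09],[0.0163,0.025,0,0,0,0.094,0.09]])

```text
time: 1.4
eef_pos: [0.4074, -0.253, 0.2366]
tool_rot: [2.112, 2.326, -0.0]
wrist_force: [1.0, -1.1, -0.8]
finger_gap: 0.09
grasp_force: 0.0
```

Run:
```python
from h import *
from scipy.spatial.transform import Rotation as Ro
o=robot.observe();print(o['time'],o['eef_pos'],o['qpos'].round(2));print(Ro.from_rotvec(o['tool_rot']).as_matrix().round(3))
c=cam('wrist');save(c,'w1.png');print(-np.array(c['R']).T@c['t'])
```

```text
1.4 [ 0.40744907 -0.25303601  0.23658574] [ 0.91  0.22 -0.48  1.98  0.12  0.97  0.47]
[[-0.096  0.995 -0.   ]
 [ 0.995  0.096 -0.   ]
 [-0.    -0.    -1.   ]]
[ 0.39887851 -0.17407249  0.38366206]
```

View pics/w1.png

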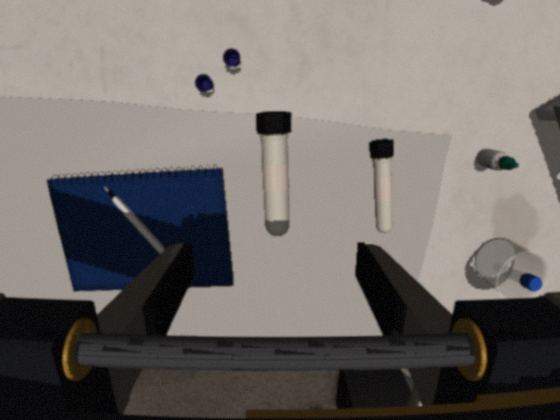

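The wrist view shows the thick tube, cap at (273,122) and round end at (277,233), with the slim tube safely to the right at (383,185). Now a finer measurement.

Run:
```python
from h import *
c=cam('wrist');im=c['img'];hs=cv2.cvtColor(im,cv2.COLOR_RGB2GRAY)
print('prof',hs[180,250:302]); print('col',hs[100:140,273].tolist(),hs[215:245,276].tolist())
capm=(hs[95:145,245:305]<60).astype(np.uint8)
k,l,s,ce=cv2.connectedComponentsWithStats(capm);i=1+np.argmax(s[1:,4]);print(s[i],ce[i]+[245,95])
```

```text
prof [152 154 151 152 151 153 152 144 132 122 122 131 144 152 160 165 165 173
 178 180 178 176 177 172 173 171 167 167 161 157 155 142 130 124 132 146
 154 151 149 156 151 151 155 148 153 153 152 151 151 151 155 154]
col [171, 173, 175, 171, 173, 173, 172, 170, 174, 173, 171, 169, 173, 171, 167, 153, 113, 55, 16, 10, 14, 15, 18, 20, 16, 20, 11, 21, 17, 19, 15, 15, 16, 18, 15, 15, 12, 13, 24, 66] [172, 171, 170, 170, 165, 149, 125, 99, 81, 82, 80, 76, 78, 77, 79, 78, 79, 81, 76, 78, 74, 75, 72, 72, 86, 111, 136, 146, 153, 149]
[  8  22  34  23 712] [269.76966292 128.10814607]
```

Run:
```python
from h import *
o=robot.observe();print(o['time'],o['eef_pos'])
c=cam('wrist');hs=cv2.GaussianBlur(cv2.cvtColor(c['img'],cv2.COLOR_RGB2GRAY),(3,3),0).astype(int)
P=[]
for r in range(148,216,6):
    a=250+np.argmin(hs[r,250:270]);b=272+np.argmin(hs[r,272:295]);m=(a+b)/2;P.append(plane(c,m,r,.017)[:2])
P=np.array(P);k=np.polyfit(P[:,1],P[:,0],1);print('dx/dy',k,np.abs(np.polyval(k,P[:,1])-P[:,0]).max())
col=hs[:,270];print('cap top',100+np.argmin(np.diff(col[100:130])),'bot',130+np.argmax(np.diff(col[130:150])), 'end',225+np.argmax(np.diff(col[225:250])))
for r,z in((116.5,.016),(116.5,.033),(139.5,.033),(240.5,.012)):print(r,plane(c,271,r,z))
```

```text
1.5 [ 0.40947564 -0.249885    0.23681558]
dx/dy [-0.12735847  0.37537604] 0.0003315563111898623
cap top 113 bot 137 end 238
116.5 [ 0.39828999 -0.18007261  0.016     ]
116.5 [ 0.39838235 -0.17966286  0.033     ]
139.5 [ 0.4006432  -0.20256006  0.033     ]
240.5 [ 0.41218925 -0.32150566  0.012     ]
```

>>> send_rows(targets=[[0.0005,0,-0.035,0,0,0.02,0.06],[0,0,-0.04,0,0,0,0.06],[0,0,-0.04,0,0,0,0.06],[0,0,-0.04,0,0,0,0.06],[0,0,-0.03,0,0,0,0.06]])

```text
time: 1.97
eef_pos: [0.4054, -0.2552, 0.0487]
tool_rot: [-2.096, -2.337, 0.002]
wrist_force: [-0.2, 0.2, -0.8]
finger_gap: 0.0607
grasp_force: 0.0
```

>>> send_rows(targets=[[0,0,-0.015,0,0,0,0.06],[0,0,-0.01,0,0,0,0.06],[0,0,0,0,0,0,0.06],[0,0,0,0,0,0,0.06],[0,0,0,0,0,0,0.06]])

```text
time: 2.38
eef_pos: [0.4082, -0.2552, 0.0277]
tool_rot: [2.093, 2.34, 0.0]
wrist_force: [1.1, 0.5, 0.6]
finger_gap: 0.06
grasp_force: 0.0
```

>>> send_rows(squeeze=40, targets=[[0,0,0,0,0,0,0.02],[0,0,0,0,0,0,0.02],[0,0,0,0,0,0,0.02],[0,0,0,0,0,0,0.02],[0,0,0,0,0,0,0.02]])

```text
time: 2.8
eef_pos: [0.4078, -0.2546, 0.027]
tool_rot: [2.093, 2.341, 0.0]
wrist_force: [0.5, -1.0, 0.2]
finger_gap: 0.0288
grasp_force: 3.1
```

>>> send_rows(targets=[[0,0,0,0,0,0,0.02],[0,0,0,0,0,0,0.02],[0,0,0,0,0,0,0.02],[0,0,0.01,0,0,0,0.02],[0,0,0.03,0,0,0,0.02]])

```text
time: 3.22
eef_pos: [0.4049, -0.2528, 0.0643]
tool_rot: [-2.088, -2.337, 0.002]
wrist_force: [-0.1, 0.5, -0.4]
finger_gap: 0.0283
grasp_force: 40.0
```

>>> send_rows(targets=[[0,0,0.04,0,0,0,0.02],[0,0,0.04,0,0,0,0.02],[0,0,0.04,0,0,0,0.02],[0,0,0.04,0,0,0,0.02],[0,0,0.0,0,0,0,0.02]])

```text
time: 3.63
eef_pos: [0.4111, -0.2558, 0.2341]
tool_rot: [2.085, 2.333, 0.002]
wrist_force: [1.5, -0.7, -1.2]
finger_gap: 0.0279
grasp_force: 40.0
```

>>> send_rows(targets=[[0,0.0314,0,0,0,-0.03,0.02],[0,0.0314,0,0,0,-0.03,0.02],[0,0.0314,0,0,0,-0.03,0.02],[0,0.0314,0,0,0,-0.03,0.02],[0,0.0314,0,0,0,-0.03,0.02]])

```text
time: 4.05
eef_pos: [0.4065, -0.0958, 0.2263]
tool_rot: [-2.265, -2.177, 0.001]
wrist_force: [0.8, -0.3, -1.0]
finger_gap: 0.028
grasp_force: 40.0
```

>>> send_rows(targets=[[0,0.0314,0,0,0,-0.03,0.02],[0,0.0314,0,0,0,-0.03,0.02],[0,0.0314,0,0,0,-0.03,0.02],[0,0.0314,0,0,0,-0.03,0.02],[0,0.0314,0,0,0,-0.03,0.02]])

```text
time: 4.47
eef_pos: [0.4065, 0.061, 0.2264]
tool_rot: [2.421, 2.001, -0.002]
wrist_force: [1.2, 0.0, -1.3]
finger_gap: 0.028
grasp_force: 40.0
```

>>> send_rows(targets=[[0,0,0,0,0,0,0.02],[0,0,0,0,0,0,0.02],[0,0,0,0,0,0,0.02],[0,0,0,0,0,0,0.02],[0,0,0,0,0,0,0.02]])

```text
time: 4.88
eef_pos: [0.4074, 0.0584, 0.2264]
tool_rot: [-2.422, -2.0, 0.001]
wrist_force: [-0.8, 0.4, -1.3]
finger_gap: 0.0281
grasp_force: 40.0
```

Run:
```python
from h import *
from scipy.spatial.transform import Rotation as Ro
o=robot.observe();print(o['time'],o['eef_pos'],o['qpos'].round(2));print(Ro.from_rotvec(o['tool_rot']).as_matrix().round(4),o['wrist_force'],o['torque'])
c=cam('wrist');np.savez('w2.npz',**c);cv2.imwrite('pics/w2.png',cv2.resize(c['img'][:,:,::-1],(800,600),interpolation=cv2.INTER_CUBIC));print(-np.array(c['R']).T@c['t'])
```

```text
4.8833 [0.40741533 0.05839924 0.22640456] [ 0.47  0.14 -0.73  2.12  0.12  0.92 -0.52]
[[ 1.891e-01  9.820e-01 -5.000e-04]
 [ 9.820e-01 -1.891e-01 -4.000e-04]
 [-5.000e-04 -4.000e-04 -1.000e+00]] [-0.80660332  0.35408828 -1.32028798] [-0.05149509 -0.08222382 -0.010347  ]
[0.42175723 0.13632517 0.37344687]
```

View pics/w2.png

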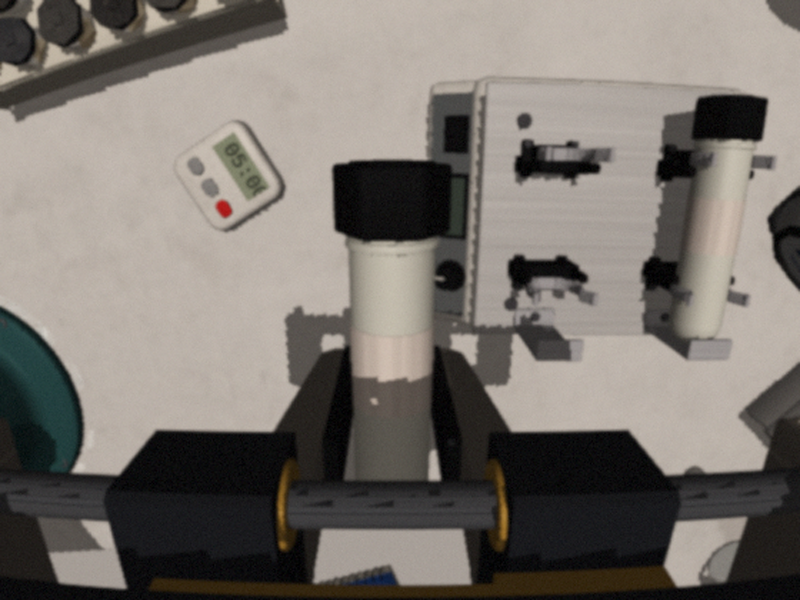

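The wrist view (800 px scale) shows the held tube with its cap at (392,200), the free clips at about (555,158) and (550,270), and the keepers at (550,335) and (708,348). The loaded tube runs from (731,97) to (697,336). I'll look closer at the clips.

Run:
```python
from h import *
c=np.load('w2.npz');im=c['img'][45:260,295:545,::-1]
cv2.imwrite('pics/w2c.png',cv2.resize(im,None,fx=3,fy=2.79,interpolation=cv2.INTER_CUBIC) if 0 else cv2.resize(im,None,fx=2.75,fy=2.75,interpolation=cv2.INTER_CUBIC))
c={k:c[k] for k in c.files}
# project guessed geometry for checks
for a in (78.5,79.5,):
  a=np.radians(a);u=np.array([np.cos(a),np.sin(a),0]);v=np.array([-u[1],u[0],0])
  S=np.array([.5085,.083,.112]);L=S-.088*v
  for n,p in dict(fcap43=S+.043*u+[0,0,.02],stop=S-.07*u+[0,0,.0165],lcaptop=L+.07*u+[0,0,.017],lend=L-.07*u,plateA=S+.0*u-[0,0,.034]).items(): print(n,((proj(c,p)-[295,45])*2.75).round(1))
```

```text
fcap43 [322.3 146.7]
stop [271.9 556.2]
lcaptop [648.6  56.8]
lend [526.4 535. ]
plateA [242.2 290. ]
fcap43 [319.5 146.6]
stop [276.  556.2]
lcaptop [645.3  50.4]
lend [530.9 530.3]
plateA [242.2 290. ]
```

View pics/w2c.png

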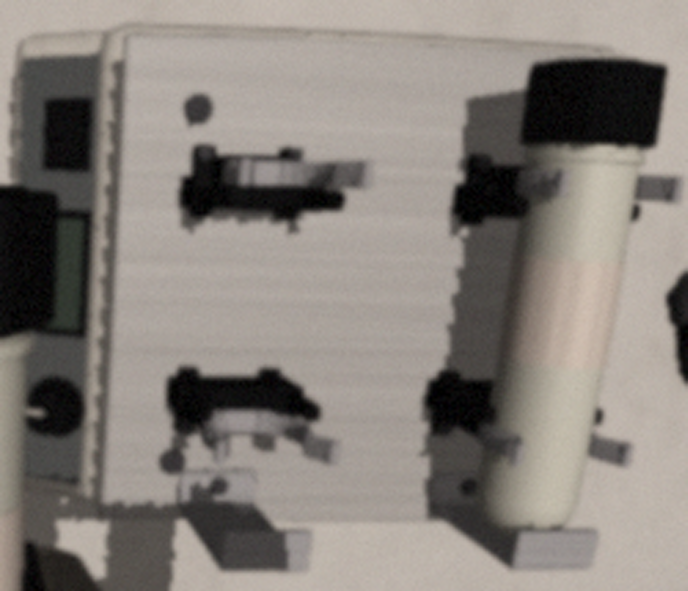

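Run:
```python
from h import *
c=np.load('w2.npz');c={k:c[k] for k in c.files}
f=lambda x,y,z:plane(c,295+(x+.5)/2.75-.5,45+(y+.5)/2.75-.5,z)
# loaded midline from left/right edges
g=cv2.GaussianBlur(cv2.cvtColor(c['img'],cv2.COLOR_RGB2GRAY),(3,3),0).astype(float)
A,B=f(584.5,160,.112),f(530,500,.112);d=A-B;print('loaded',A,B,np.degrees(np.arctan2(d[1],d[0])))
t=cv2.imread('pics/t1.png')
ct=cam('top');h=lambda x,y,z:plane(ct,130+(x+.5)/4.8-.5,150+(y+.5)/4.8-.5,z)
A2,B2=h(175,124,.113),h(400,171,.113);d2=A2-B2;print('loaded top',A2,B2,np.degrees(np.arctan2(d2[1],d2[0])))
for z in(.124,.128,.132,.136):
  P,Q=f(601,185,z),f(558,447,z);p,q=f(291,169,z),f(269,444,z)
  e=lambda P,Q:np.degrees(np.arctan2((P-Q)[1],(P-Q)[0]))
  print(z,'load',P[:2].round(4),Q[:2].round(4),e(P,Q).round(2),'free',p[:2].round(4),q[:2].round(4),e(p,q).round(2),'sep',np.linalg.norm(P-p).round(4),np.linalg.norm(Q-q).round(4))
for z in(.1285,.1315):
  print('tongue',z,f(597,531,z),f(310,531,z),f(595,570,z),f(298,570,z),f(518,531,z))
for x,y in((135,35),(102,503)): print('edge',f(x,y,.078))
print('captop',f(533,63,.129),f(664,68,.129),f(597,63,.129),'end',f(530,528,.112))
```

```text
loaded [0.60051087 0.10868374 0.112     ] [0.58168389 0.00882503 0.112     ] 79.32300453856958
loaded top [0.60329369 0.11159995 0.113     ] [0.58492052 0.01297296 0.113     ] 79.44736311913772
0.124 load [0.597  0.1025] [0.5831 0.0296] 79.23 free [0.5112 0.1208] [0.4978 0.047 ] 79.76 sep 0.0877 0.087
0.128 load [0.5941 0.1031] [0.5805 0.0313] 79.23 free [0.5097 0.1211] [0.4966 0.0484] 79.76 sep 0.0863 0.0856
0.132 load [0.5913 0.1036] [0.5779 0.033 ] 79.23 free [0.5083 0.1213] [0.4954 0.0499] 79.76 sep 0.0849 0.0842
0.136 load [0.5885 0.1042] [0.5753 0.0347] 79.23 free [0.5069 0.1216] [0.4942 0.0513] 79.76 sep 0.0835 0.0828
tongue 0.1285 [0.59277919 0.00266543 0.1285    ] [0.50593602 0.02035928 0.1285    ] [ 0.59251122 -0.0101059   0.1285    ] [0.50156042 0.00885986 0.1285    ] [0.56787749 0.00780114 0.1285    ]
tongue 0.1315 [0.59068459 0.00430243 0.1315    ] [0.50490503 0.02177958 0.1315    ] [ 0.5904199  -0.00831247  0.1315    ] [0.50058303 0.010421   0.1315    ] [0.56608787 0.00937525 0.1315    ]
edge [0.48529432 0.16517147 0.078     ]
edge [0.45369926 0.0206043  0.078     ]
captop [0.57566992 0.13715642 0.129     ] [0.61285282 0.13089342 0.129     ] [0.59351511 0.13468895 0.129     ] end [ 0.58169015 -0.00064554  0.112     ]
```

Run:
```python
from h import *
c=np.load('w2.npz');c={k:c[k] for k in c.files}
g=cv2.GaussianBlur(cv2.cvtColor(c['img'],cv2.COLOR_RGB2GRAY),(3,3),0).astype(float)
for r in(120,140,180,210,222): print(r,g[r,228:320:1].astype(int).tolist()[10:82])
print(g[100:180,275].astype(int).tolist())
T=np.array([.4074,.0584]);u=np.array([.184,.983]);v=np.array([-.983,.184])
q=lambda x,y,z:plane(c,(x+.5)*.7-.5,(y+.5)*.7-.5,z)[:2]
for x,y in((393,270),(393,320),(393,400)):
  P=q(x,y,.215);print('mid',x,y,P@v-T@v,P@u-T@u)
for x,y,z in((392,161,.232),(392,238,.215+.017)): print('cap',q(x,y,z)@u-T@u,q(x,y,z)@v-T@v)
print('T',T@u,T@v)
```

```text
120 [7, 8, 9, 8, 7, 8, 10, 10, 10, 10, 11, 13, 14, 14, 15, 17, 18, 19, 18, 18, 18, 18, 18, 17, 17, 17, 17, 17, 17, 18, 19, 20, 19, 19, 18, 18, 17, 18, 19, 18, 17, 18, 18, 18, 17, 16, 17, 17, 16, 16, 16, 15, 17, 17, 17, 18, 17, 15, 14, 13, 12, 10, 8, 7, 8, 10, 11, 10, 9, 9, 10, 11]
140 [7, 7, 8, 8, 8, 7, 8, 9, 9, 8, 9, 11, 10, 11, 13, 14, 16, 16, 16, 17, 17, 16, 15, 15, 16, 17, 18, 18, 16, 16, 17, 18, 18, 16, 16, 16, 16, 16, 16, 15, 15, 16, 16, 15, 14, 15, 15, 15, 16, 16, 17, 17, 17, 16, 15, 16, 17, 15, 14, 14, 13, 11, 8, 6, 6, 8, 10, 9, 9, 10, 9, 7]
180 [174, 173, 172, 171, 165, 150, 132, 120, 118, 123, 130, 137, 143, 148, 152, 156, 159, 162, 165, 167, 169, 169, 172, 175, 177, 178, 179, 180, 181, 183, 183, 183, 183, 184, 186, 186, 185, 186, 184, 179, 173, 171, 172, 173, 172, 173, 173, 175, 174, 173, 171, 170, 168, 165, 163, 161, 158, 154, 149, 144, 139, 134, 128, 120, 110, 99, 88, 79, 75, 74, 74, 74]
210 [183, 183, 182, 181, 179, 170, 151, 129, 117, 119, 127, 134, 140, 145, 149, 154, 158, 161, 164, 168, 170, 172, 174, 176, 177, 179, 181, 181, 182, 183, 185, 185, 185, 186, 187, 187, 1
[... 458 characters left out ...]
, 145, 140, 134, 127, 119, 109, 97, 86, 78, 76, 77, 78, 78, 79]
[181, 181, 181, 181, 181, 180, 181, 181, 181, 177, 161, 123, 72, 33, 17, 14, 14, 15, 16, 18, 18, 19, 18, 18, 18, 19, 19, 18, 18, 19, 19, 19, 18, 17, 16, 15, 15, 16, 17, 18, 16, 15, 16, 17, 17, 16, 17, 17, 15, 14, 14, 15, 15, 15, 15, 16, 17, 17, 16, 15, 15, 15, 14, 14, 14, 15, 20, 39, 81, 126, 149, 154, 162, 178, 190, 191, 187, 182, 180, 182]
mid 393 270 0.00018805013593392594 0.04136695578589919
mid 393 320 0.00028639336193780895 0.023554210047133872
mid 393 400 0.0004562624304113583 -0.007527601343666743
cap 0.07721888213616065 0.0002978851081359424
cap 0.05513298003586428 0.00043313823190033185
T 0.13236879999999998 -0.3897286
```

>>> send_rows(targets=[[0.033,0.011,0,0,0,0.005,0.02],[0.033,0.011,0,0,0,0,0.02],[0.033,0.011,-0.01,0,0,0,0.02],[0,0,-0.03,0,0,0,0.02],[0,0,-0.03,0,0,0,0.02]])

```text
time: 5.4
eef_pos: [0.5091, 0.093, 0.1562]
tool_rot: [2.416, 2.007, 0.005]
wrist_force: [0.3, -0.8, -2.1]
finger_gap: 0.0278
grasp_force: 40.0
```

>>> send_rows(targets=[[0,0,0,0,0,0,0.02],[0,0,0,0,0,0,0.02],[0,0,0,0,0,0,0.02],[0,0,0,0,0,0,0.02],[0,0,0,0,0,0,0.02]])

```text
time: 5.82
eef_pos: [0.5074, 0.0926, 0.1584]
tool_rot: [2.414, 2.007, 0.004]
wrist_force: [0.8, -0.1, -1.2]
finger_gap: 0.0286
grasp_force: 40.0
```

Run:
```python
from h import *
from scipy.spatial.transform import Rotation as Ro
o=robot.observe();print(o['time'],o['eef_pos'],o['qpos'].round(2));print(Ro.from_rotvec(o['tool_rot']).as_matrix()[:,0].round(4),o['wrist_force'],o['torque'])
T=o['eef_pos'][:2];print('u,v',T@[.184,.983],T@[-.983,.184])
c=cam('wrist');np.savez('w3.npz',**c)
cv2.imwrite('pics/w3.png',cv2.resize(c['img'][:,:,::-1],(800,600),interpolation=cv2.INTER_CUBIC))
```

```text
5.8167 [0.5074425  0.09259094 0.15838945] [ 0.29  0.44 -0.66  1.97  0.35  0.85 -0.74]
[1.825e-01 9.832e-01 4.000e-04] [ 0.79406387 -0.10571164 -1.17527918] [-0.06651221 -0.08819988 -0.02126054]
u,v 0.18438631857823148 -0.48177924327966265
```

View pics/w3.png

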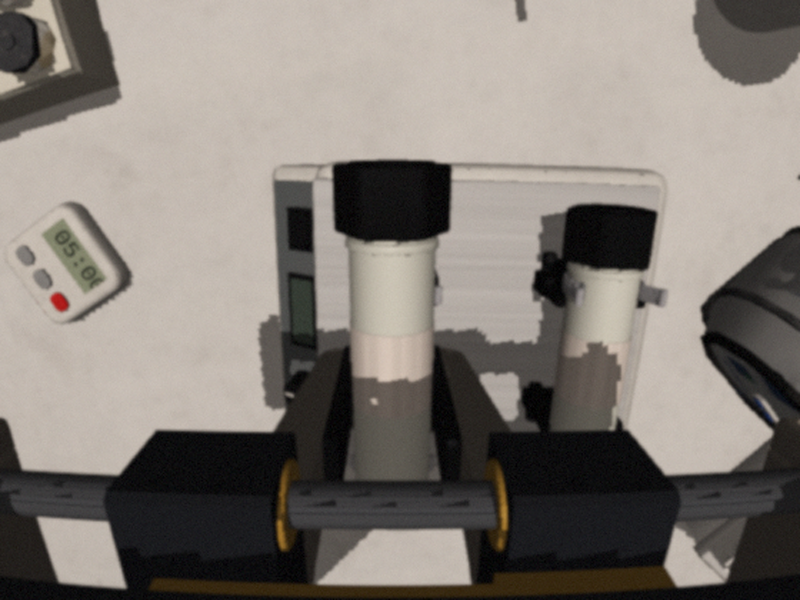

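The tube is above the free clips. The loaded tube is now at (611,207) for its cap edge, with its midline at about (598,320). I'll measure both again from this closer view.

Run:
```python
from h import *
c=np.load('w3.npz');c={k:c[k] for k in c.files}
g=cv2.GaussianBlur(cv2.cvtColor(c['img'],cv2.COLOR_RGB2GRAY),(3,3),0).astype(int)
u=np.array([.184,.983]);v=np.array([-.983,.184])
for r in (194,215,225): print(r,'x from 380',g[r,380:465].tolist())
q=lambda x,y,z:plane(c,(x+.5)*.7-.5,(y+.5)*.7-.5,z)[:2]
for x,y in((604.5,280),(598,320),(587,405)):P=q(x,y,.112);print('loaded mid',P@v,P@u)
for x,y,z in((611,206,.129),(611,206,.1316)):P=q(x,y,z);print('loaded cap end',P@u-.07,P@v)
P=q(392,161,.158-.011+.017);print('held cap end',P@u-.07,P@v)
for x,y in((393,270),(393,320),(393,400)):P=q(x,y,.147);print('held mid',P@v,P@u)
```

```text
194 x from 380 [8, 8, 9, 11, 11, 11, 11, 9, 8, 8, 7, 6, 9, 20, 35, 50, 61, 64, 65, 68, 75, 83, 90, 99, 106, 113, 119, 126, 132, 138, 141, 145, 149, 152, 154, 157, 160, 162, 165, 170, 175, 178, 180, 181, 182, 183, 184, 185, 186, 187, 188, 189, 190, 191, 191, 191, 190, 189, 187, 186, 186, 184, 181, 179, 177, 173, 166, 157, 152, 152, 156, 162, 167, 173, 175, 172, 170, 174, 181, 187, 190, 191, 191, 192, 191]
215 x from 380 [87, 79, 77, 77, 77, 77, 76, 74, 69, 63, 58, 54, 51, 51, 53, 54, 58, 67, 78, 88, 97, 104, 111, 119, 127, 133, 138, 143, 148, 152, 156, 160, 162, 165, 169, 173, 176, 178, 181, 183, 184, 186, 189, 191, 193, 193, 193, 194, 196, 196, 196, 195, 194, 193, 193, 192, 190, 187, 185, 182, 179, 174, 168, 157, 140, 119, 99, 88, 89, 99, 117, 138, 154, 165, 174, 182, 186, 186, 184, 180, 174, 171, 170, 171, 175]
225 x from 380 [82, 78, 77, 77, 76, 76, 77, 78, 78, 77, 77, 77, 75, 69, 65, 66, 73, 82, 90, 98, 107, 115, 121, 127, 133, 138, 144, 148, 153, 157, 161, 165, 168, 170, 173, 176, 180, 182, 183, 186, 188, 190, 191, 192, 194, 194, 194, 194, 194, 194, 194, 193, 192, 191, 190, 188, 187, 184, 180, 175, 170, 164, 159, 158, 161, 165, 166, 167, 170, 170, 166, 165, 172, 182, 189, 191, 191, 192, 192, 194, 194, 193, 192, 192, 192]
loaded mid -0.5705810349984932 0.21326578173659172
loaded mid -0.5699542684545865 0.195452830330871
loaded mid -0.57024925546605 0.15431601132073705
loaded cap end 0.17587780205921882 -0.5618119735521195
loaded cap end 0.17613711819245037 -0.5606140476552508
held cap end 0.19159039792481813 -0.4809336661655196
held mid -0.48134514503647113 0.22574838191659635
held mid -0.48136622934748147 0.20793720900435766
held mid -0.4814047410720786 0.17686706099338875
```

>>> send_rows(targets=[[0,0,-0.004,0,0,0,0.02],[0,0,-0.004,0,0,0,0.02],[0,0,-0.004,0,0,0,0.02],[0,0,-0.002,0,0,0,0.02],[0,0,0,0,0,0,0.02]])

```text
time: 6.28
eef_pos: [0.5072, 0.0926, 0.1426]
tool_rot: [2.415, 2.009, 0.001]
wrist_force: [2.7, -0.6, 2.6]
finger_gap: 0.0277
grasp_force: 40.0
```

>>> send_rows(targets=[[0,0,-0.001,0,0,0,0.02],[0,0,-0.001,0,0,0,0.02],[0,0,-0.001,0,0,0,0.02],[0,0,-0.001,0,0,0,0.02],[0,0,0,0,0,0,0.02]])

```text
time: 6.7
eef_pos: [0.5073, 0.0928, 0.139]
tool_rot: [2.415, 2.008, 0.002]
wrist_force: [2.4, -1.0, 4.6]
finger_gap: 0.028
grasp_force: 40.0
```

>>> send_rows(targets=[[0,0,-0.001,0,0,0,0.02],[0,0,-0.001,0,0,0,0.02],[0,0,-0.001,0,0,0,0.02],[0,0,-0.001,0,0,0,0.02],[0,0,0,0,0,0,0.02]])

```text
time: 7.12
eef_pos: [0.5074, 0.093, 0.1354]
tool_rot: [2.414, 2.008, 0.003]
wrist_force: [0.6, -0.4, 7.2]
finger_gap: 0.0283
grasp_force: 40.0
```

>>> send_rows(targets=[[0,0,-0.001,0,0,0,0.02],[0,0,-0.001,0,0,0,0.02],[0,0,-0.001,0,0,0,0.02],[0,0,0,0,0,0,0.02],[0,0,0,0,0,0,0.02]])

```text
time: 7.53
eef_pos: [0.5074, 0.0931, 0.1322]
tool_rot: [2.414, 2.009, 0.003]
wrist_force: [2.0, -1.1, 5.3]
finger_gap: 0.0282
grasp_force: 40.0
```

>>> send_rows(targets=[[0,0,-0.001,0,0,0,0.02],[0,0,-0.001,0,0,0,0.02],[0,0,-0.001,0,0,0,0.02],[0,0,0,0,0,0,0.02],[0,0,0,0,0,0,0.02]])

```text
time: 7.95
eef_pos: [0.5076, 0.0928, 0.1288]
tool_rot: [2.415, 2.008, 0.003]
wrist_force: [5.2, 0.4, 1.2]
finger_gap: 0.0281
grasp_force: 40.0
```

>>> send_rows(targets=[[0,0,-0.001,0,0,0,0.02],[0,0,-0.001,0,0,0,0.02],[0,0,-0.001,0,0,0,0.02],[0,0,0,0,0,0,0.02],[0,0,0,0,0,0,0.02]])

```text
time: 8.37
eef_pos: [0.5078, 0.0928, 0.1262]
tool_rot: [2.414, 2.008, 0.004]
wrist_force: [4.7, -1.6, 5.4]
finger_gap: 0.0281
grasp_force: 40.0
```

>>> send_rows(targets=[[0.001,0,-0.001,0,0,0,0.02],[0,0,-0.001,0,0,0,0.02],[0,0,0,0,0,0,0.02],[0,0,0,0,0,0,0.02],[0,0,0,0,0,0,0.02]])

```text
time: 8.78
eef_pos: [0.508, 0.0928, 0.1241]
tool_rot: [2.415, 2.008, 0.001]
wrist_force: [4.0, -0.0, 6.7]
finger_gap: 0.0282
grasp_force: 40.0
```

>>> send_rows(targets=[[0,0,-0.001,0,0,0,0.02],[0,0,-0.001,0,0,0,0.02],[0,0,0,0,0,0,0.02],[0,0,0,0,0,0,0.02],[0,0,0,0,0,0,0.02]])

```text
time: 9.2
eef_pos: [0.5079, 0.0929, 0.1222]
tool_rot: [2.415, 2.009, 0.001]
wrist_force: [3.0, 0.6, 7.5]
finger_gap: 0.028
grasp_force: 40.0
```

>>> send_rows(targets=[[0.0005,0,-0.001,0,0,0,0.02],[0,0,-0.001,0,0,0,0.02],[0,0,0,0,0,0,0.02],[0,0,0,0,0,0,0.02],[0,0,0,0,0,0,0.02]])

```text
time: 9.62
eef_pos: [0.508, 0.0929, 0.1201]
tool_rot: [2.415, 2.009, -0.0]
wrist_force: [2.4, -1.4, 7.5]
finger_gap: 0.0279
grasp_force: 40.0
```

>>> send_rows(targets=[[0,0,-0.001,0,0,0,0.02],[0,0,0,0,0,0,0.02],[0,0,0,0,0,0,0.02],[0,0,0,0,0,0,0.02],[0,0,0,0,0,0,0.02]])

```text
time: 10.03
eef_pos: [0.508, 0.093, 0.1193]
tool_rot: [2.415, 2.009, -0.0]
wrist_force: [1.1, -0.6, 10.8]
finger_gap: 0.0279
grasp_force: 40.0
```

>>> send_rows(targets=[[0,0,-0.001,0,0,0,0.02],[0,0,0,0,0,0,0.02],[0,0,0,0,0,0,0.02],[0,0,0,0,0,0,0.02],[0,0,0,0,0,0,0.02]])

```text
time: 10.45
eef_pos: [0.5081, 0.093, 0.1186]
tool_rot: [2.415, 2.009, 0.0]
wrist_force: [1.4, 0.5, 11.9]
finger_gap: 0.028
grasp_force: 40.0
```

>>> send_rows(targets=[[0,0,-0.001,0,0,0,0.02],[0,0,0,0,0,0,0.02],[0,0,0,0,0,0,0.02],[0,0,0,0,0,0,0.02],[0,0,0,0,0,0,0.02]])

```text
time: 10.87
eef_pos: [0.5081, 0.0931, 0.1178]
tool_rot: [2.415, 2.009, 0.0]
wrist_force: [0.2, 0.3, 13.2]
finger_gap: 0.0279
grasp_force: 40.0
```

Run:
```python
from h import *
o=robot.observe();u=np.array([.184,.983,0]);v=np.array([-.983,.184,0])
print(o['wrist_force'],'T.u',o['torque']@u,'T.v',o['torque']@v,'base T.v',np.array([-.0665,-.0882,-.02])@v)
c=cam('scene');g=c['img'][140:240,205:325,::-1];cv2.imwrite('pics/s2.png',cv2.resize(g,None,fx=6,fy=6,interpolation=cv2.INTER_CUBIC))
```

```text
[ 0.15584643  0.33312245 13.21692689] T.u -0.05944302263031516 T.v 0.28957456440775325 base T.v 0.049140699999999995
```

View pics/s2.png

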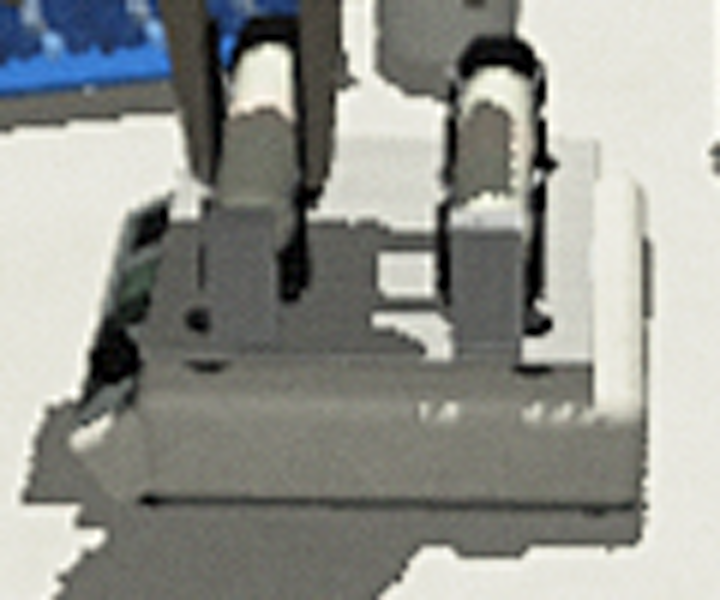

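>>> send_rows(targets=[[0,0,0,-0.01,0.002,0,0.02],[0,0,0,-0.01,0.002,0,0.02],[0,0,-0.0005,0,0,0,0.02],[0,0,0,0,0,0,0.02],[0,0,0,0,0,0,0.02]])

```text
time: 11.33
eef_pos: [0.5082, 0.0934, 0.1174]
tool_rot: [2.405, 2.001, -0.024]
wrist_force: [-1.3, 0.9, 14.9]
finger_gap: 0.0283
grasp_force: 40.0
```

Run:
```python
from h import *
o=robot.observe();v=np.array([-.983,.184,0])
print(o['wrist_force'],'T.v',o['torque']@v,o['eef_pos'])
```

```text
[-1.32371811  0.8589257  14.92458571] T.v 0.18067800815700913 [0.50815748 0.09335075 0.11739007]
```

>>> send_rows(targets=[[0,0,0.001,0,0,0,0.02],[0,0,0.001,0,0,0,0.02],[0,0,0.001,0,0,0,0.02],[0,0,0.001,0,0,0,0.02],[0,0,0,0,0,0,0.02]])

```text
time: 11.75
eef_pos: [0.5081, 0.093, 0.1206]
tool_rot: [2.405, 2.001, -0.024]
wrist_force: [2.9, 0.8, 6.7]
finger_gap: 0.0279
grasp_force: 40.0
```

>>> send_rows(targets=[[0,0,0.0005,0,0,0,0.02],[0,0,0,0,0,0,0.02],[0,0,0,0,0,0,0.02],[0,0,0,0,0,0,0.02],[0,0,0,0,0,0,0.02]])

```text
time: 12.17
eef_pos: [0.5081, 0.093, 0.1209]
tool_rot: [2.405, 2.001, -0.024]
wrist_force: [2.7, 0.3, 5.4]
finger_gap: 0.0282
grasp_force: 40.0
```

>>> send_rows(targets=[[0,0,0.001,0,0,0,0.02],[0,0,0,0,0,0,0.02],[-0.0002,-0.001,0,0,0,0,0.02],[-0.0002,-0.001,0,0,0,0,0.02],[0,0,0,0,0,0,0.02]])

```text
time: 12.58
eef_pos: [0.5078, 0.0917, 0.1217]
tool_rot: [2.405, 2.002, -0.022]
wrist_force: [4.0, 3.4, 2.8]
finger_gap: 0.0282
grasp_force: 40.0
```

>>> send_rows(targets=[[-0.0002,-0.001,0,0,0,0,0.02],[-0.0002,-0.001,0,0,0,0,0.02],[-0.0002,-0.001,0,0,0,0,0.02],[0,0,0,0,0,0,0.02],[0,0,0,0,0,0,0.02]])

```text
time: 13.0
eef_pos: [0.5076, 0.0904, 0.122]
tool_rot: [2.405, 2.004, -0.018]
wrist_force: [4.5, 6.8, 2.3]
finger_gap: 0.0278
grasp_force: 40.0
```

>>> send_rows(targets=[[0.0006,-0.001,0,0,0,0,0.02],[-0.0002,-0.001,0,0,0,0,0.02],[-0.0002,-0.001,0,0,0,0,0.02],[0,0,0,0,0,0,0.02],[0,0,0,0,0,0,0.02]])

```text
time: 13.42
eef_pos: [0.5074, 0.0891, 0.122]
tool_rot: [2.405, 2.006, -0.016]
wrist_force: [3.0, 10.2, 2.6]
finger_gap: 0.0281
grasp_force: 40.0
```

>>> send_rows(targets=[[-0.0002,-0.001,0,0,0,0,0.02],[-0.0002,-0.001,0,0,0,0,0.02],[-0.0002,-0.001,0,0,0,0,0.02],[0,0,0,0,0,0,0.02],[0,0,0,0,0,0,0.02]])

```text
time: 13.83
eef_pos: [0.5071, 0.087, 0.1222]
tool_rot: [2.405, 2.007, -0.014]
wrist_force: [3.5, 11.9, 2.4]
finger_gap: 0.0277
grasp_force: 40.0
```

>>> send_rows(targets=[[-0.0002,-0.001,0,0,0,0,0.02],[-0.0002,-0.001,0,0,0,0,0.02],[-0.0002,-0.001,0,0,0,0,0.02],[-0.0002,-0.001,0,0,0,0,0.02],[0,0,0,0,0,0,0.02]])

```text
time: 14.25
eef_pos: [0.5064, 0.0829, 0.1222]
tool_rot: [2.405, 2.007, -0.014]
wrist_force: [4.5, 11.7, 1.7]
finger_gap: 0.0281
grasp_force: 40.0
```

>>> send_rows(targets=[[-0.0002,-0.001,0,0,0,0,0.02],[-0.0002,-0.001,0,0,0,0,0.02],[-0.0002,-0.001,0,0,0,0,0.02],[-0.0002,-0.001,0,0,0,0,0.02],[0,0,0,0,0,0,0.02]])

```text
time: 14.67
eef_pos: [0.5056, 0.0788, 0.1221]
tool_rot: [2.405, 2.007, -0.014]
wrist_force: [4.1, 11.7, 2.4]
finger_gap: 0.0281
grasp_force: 40.0
```

>>> send_rows(targets=[[-0.0002,-0.001,0,0,0,0,0.02],[-0.0002,-0.001,0,0,0,0,0.02],[-0.0002,-0.001,0,0,0,0,0.02],[0,0,0,0,0,0,0.02],[0,0,0,0,0,0,0.02]])

```text
time: 15.08
eef_pos: [0.505, 0.0759, 0.1221]
tool_rot: [2.405, 2.007, -0.014]
wrist_force: [4.5, 11.5, 2.0]
finger_gap: 0.0281
grasp_force: 40.0
```

>>> send_rows(targets=[[-0.0002,-0.001,0,0,0,0,0.02],[-0.0002,-0.001,0,0,0,0,0.02],[0,0,0,0,0,0,0.02],[0,0,0,0,0,0,0.02],[0,0,0,0,0,0,0.02]])

```text
time: 15.5
eef_pos: [0.5047, 0.0739, 0.1221]
tool_rot: [2.405, 2.007, -0.014]
wrist_force: [4.0, 11.8, 1.9]
finger_gap: 0.028
grasp_force: 40.0
```

>>> send_rows(targets=[[-0.0002,-0.001,0,0,0,0,0.02],[-0.0002,-0.001,0,0,0,0,0.02],[0,0,0,0,0,0,0.02],[0,0,0,0,0,0,0.02],[0,0,0,0,0,0,0.02]])

```text
time: 15.92
eef_pos: [0.5042, 0.0716, 0.1221]
tool_rot: [2.405, 2.006, -0.014]
wrist_force: [4.1, 11.3, 3.0]
finger_gap: 0.0278
grasp_force: 40.0
```

>>> send_rows(targets=[[-0.0002,-0.001,0,0,0,0,0.02],[-0.0002,-0.001,0,0,0,0,0.02],[0,0,0,0,0,0,0.02],[0,0,0,0,0,0,0.02],[0,0,0,0,0,0,0.02]])

```text
time: 16.33
eef_pos: [0.504, 0.0707, 0.1222]
tool_rot: [2.405, 2.008, -0.012]
wrist_force: [5.0, 14.4, 2.8]
finger_gap: 0.028
grasp_force: 40.0
```

>>> send_rows(targets=[[-0.0002,-0.001,0,0,0,0,0.02],[-0.0001,-0.0005,0,0,0,0,0.02],[0,0,0,0,0,0,0.02],[0,0,0,0,0,0,0.02],[0,0,0,0,0,0,0.02]])

```text
time: 16.75
eef_pos: [0.5039, 0.0701, 0.1223]
tool_rot: [2.405, 2.009, -0.01]
wrist_force: [4.3, 15.5, 1.9]
finger_gap: 0.028
grasp_force: 40.0
```

>>> send_rows(targets=[[0.0004,0.002,0,0,0,0,0.02],[0.0004,0.002,0,0,0,0,0.02],[0.0004,0.002,0,0,0,0,0.02],[0.0002,0.001,0,0,0,0,0.02],[0,0,0,0,0,0,0.02]])

```text
time: 17.17
eef_pos: [0.5045, 0.0734, 0.1218]
tool_rot: [2.405, 2.005, -0.019]
wrist_force: [3.4, 7.3, 2.7]
finger_gap: 0.0277
grasp_force: 40.0
```

>>> send_rows(targets=[[0.0014,0.002,0,0,0,0,0.02],[0.0004,0.002,0,0,0,0,0.02],[0.0002,0.001,0,0,0,0,0.02],[0,0,0,0,0,0,0.02],[0,0,0,0,0,0,0.02]])

```text
time: 17.58
eef_pos: [0.5051, 0.0752, 0.1212]
tool_rot: [2.406, 2.002, -0.028]
wrist_force: [-2.0, 4.5, 5.1]
finger_gap: 0.0281
grasp_force: 40.0
```

>>> send_rows(targets=[[-0.0003,0.0015,0.0005,0,0,0,0.02],[0,0.0015,0.0005,0,0,0,0.02],[0,0,0,0,0,0,0.02],[0,0,0,0,0,0,0.02],[0,0,0,0,0,0,0.02]])

```text
time: 18.0
eef_pos: [0.5054, 0.0771, 0.1222]
tool_rot: [2.406, 2.0, -0.028]
wrist_force: [-1.8, -2.3, 1.5]
finger_gap: 0.0278
grasp_force: 40.0
```

>>> send_rows(squeeze=5, targets=[[0,0,0,0,0,0,0.045],[0,0,0,0,0,0,0.045],[0,0,0,0,0,0,0.045],[0,0,0,0,0,0,0.045],[0,0,0,0,0,0,0.045]])

```text
time: 18.42
eef_pos: [0.5061, 0.0783, 0.1226]
tool_rot: [2.405, 2.001, -0.024]
wrist_force: [0.2, -0.6, -0.1]
finger_gap: 0.0448
grasp_force: 0.0
```

>>> send_rows(targets=[[0,0,0.01,0,0,0,0.045],[0,0,0.02,0,0,0,0.045],[0,0,0.03,0,0,0,0.045],[0,0,0.04,0,0,0,0.045],[0,0,0,0,0,0,0.045]])

```text
time: 18.83
eef_pos: [0.5097, 0.0799, 0.2297]
tool_rot: [2.4, 1.998, -0.01]
wrist_force: [0.0, 1.1, 0.7]
finger_gap: 0.045
grasp_force: 0.0
```

Run:
```python
from h import *
o=robot.observe();print(o['time'],o['eef_pos'],o['wrist_force'])
c=cam('wrist');np.savez('w4.npz',**c);cv2.imwrite('pics/w4.png',cv2.resize(c['img'][:,:,::-1],(800,600),interpolation=cv2.INTER_CUBIC))
```

```text
18.8333 [0.50972586 0.07989215 0.22971568] [0.04119067 1.07296736 0.71894512]
```

View pics/w4.png

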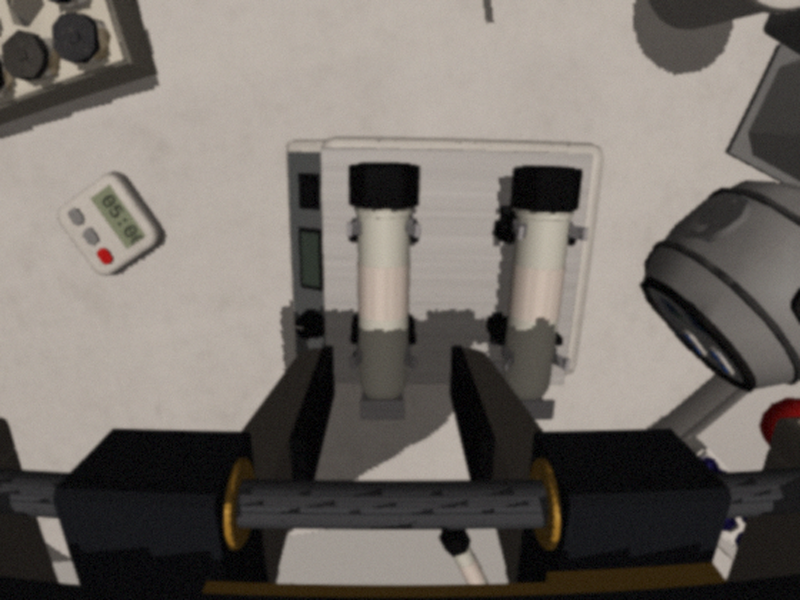

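The tube is seated like its neighbour: the cap edges at (384,164) and (547,168) line up with the slope of the plate's edge, and the round end is under the tongue at (383,405). I'll let the arm settle, then hand in.

>>> send_rows(targets=[[0,0,0.02,0,0,0,0.045],[0,0,0,0,0,0,0.045],[0,0,0,0,0,0,0.045],[0,0,0,0,0,0,0.045],[0,0,0,0,0,0,0.045]])

```text
time: 19.3
eef_pos: [0.5054, 0.078, 0.2415]
tool_rot: [2.406, 2.002, -0.027]
wrist_force: [0.3, 0.1, 0.0]
finger_gap: 0.0449
grasp_force: 0.0
```

```bash
python3 -c "
from workcell import robot
print(robot.finish_job())"
```

```text
the job is handed in; nothing more can be done
None
```

The thick tube was pressed home in both free clips, slid under the tongue to the stop and released. Peak forces were about 16 N down and 16 N endways (limit 24 N each). The job was handed in at about 19 s; no verdict came back.

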